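Lock the wheel rack and show the finished wheel to the inspection camera

ROBOT

A 6-joint arm with a two-finger parallel gripper is mounted at the origin on the work surface. World frame = base frame: x ahead of the robot, y to its left, z up, the work surface at z = 0. Lengths are in m, angles in rad, forces in N, time in s.
With the tool pointing down it reaches from about 0.35 to 0.85 m from the base axis. Payload 8.1 kg.
Tool frame: the origin (TCP) lies at the very end of the fingers, on their centre line; the grasp point (between the pads) lies 19 mm behind it; z points along the fingers, y is the line along which they close (so a half turn about z gives the same grasp; the last joint's range is limited). The gripper opens to 93 mm and grips with 3 to 60 N. Pads are 15 mm wide; open, the fingers measure 128 mm over their backs; the gripper's body (75 mm by 188 mm) begins 65 mm behind the grasp point.
Start: joints at [1.247, 0.13, 1.488, -0, 1.523, -0.085], TCP at [0.142, 0.583, 0.219] pointing down, gripper open.
Joint ranges: [-2.96, 2.96], [-0.89, 2.26], [0.02, 2.5], [-1.34, 4.48], [0, 2.73], [-2.66, 2.66]. Speed limits (rad/s): [2.39, 2.39, 2.79, 3.14, 3.14, 3.14].

INTERFACE

Orientations are given as a rotation vector (axis times angle).
In Python, from plant import monitor, eyes, ticket gives the robot as it stands.
- The arm moves only by the tool arm_command, never from a script. Its argument "deltas" is a list that holds one entry, the list of rows, each a list of 6 numbers: the shift along the world's x, y, z in cm, then the turn, a rotation vector about the world's x, y, z in degrees. In form: [[[tx, ty, tz, rx, ry, rz], ...]]. A call has 1 to 12 rows; each row shifts and turns the commanded pose from where the row before left it; what a row does not reach is not made up. A row lasts 1/12 s, in which the tool goes at most 41.7 mm and 7.16 degrees, less where a joint would pass 70% of its speed; a pose out of reach is approached as far as the arm can. A call is refused whole if a number of a shift passes 4.17 or a number of a turn 7.16, either way. A call with a gripper value outside its range is refused whole. "gripper" is the opening, from -1 (shut) to 1 (fully open), set as the call begins (left out, the last holds). The fingers move at their own pace and stop on an object; "squeeze" is the grip in N (left out, the last holds). Time passes only in rows, so rows that do not move let the fingers close. It gives the time, the measured TCP pose, the force, the opening and the grip force at its end, in the units of the state.
- monitor.read_state(): the state, without advancing time (a new reading comes with each control period).
- eyes.read_camera(name): name is "scene" or "top"; returns the picture (480x640x3 uint8, blue, green, red); there is no depth.
- eyes.camera_model(name): a dict with "fx", "fy", "cx", "cy" (pixels), "k1" (the pictures are not rectified: a ray, as slopes to the right and down, at radius r is drawn at 1 + k1 r^2 times it, then the intrinsics apply), "rvec" (rotation vector, rad) and "tvec" (3), from world to camera coordinates, as OpenCV has them. Camera axes: x right, y down, z forward; pixel columns grow to the right and rows downward; lengths in m; the calibration is good to about 2 mm. A picture is of the moment at which its call begins. camera_model takes no time and is no camera call.
- ticket.close_job(): hands the job in; it is judged then, once.
The state is a dict: "t": time; "q": joint angles; "dq": joint speeds; "joint_torque": joint torques, N m; "tool_pos": TCP position; "orientation": TCP orientation; "force": force on the tool from outside, world axes, zero at the start; "wrist_torque": the same for the moment, N m; "opening": finger opening in m; "gripper_force": force on a finger pad.
Only numpy, scipy, OpenCV 4.12 (cv2) and the standard library are available. Lean on these libraries where they do the work, as an engineer would, in place of code of your own. Each camera call takes 0.05 s, during which the arm holds its last target. There are 200 camera calls.

TASK

Before lifting anything, swing the rack's steel keeper bar over the two clay wheel blanks until it is fully home against its stop, so that they stay put. Then take the finished spoked wheel out of its open bay and present it in the air to the inspection camera: the hub in line with the lens and 15 cm in front of the glass, the spoked face square to the lens. Finish while still holding the wheel steady there, and leave the bar shut and everything else, the camera included, as it was.

Things in the scene. Friction and masses are not known exactly. Their poses are not given: they have to be found in the camera images.
- rack: Fixed plywood wheel rack, base 150 (x) x 360 (y) x 12 mm; origin under its centre, z up. Bays in a row along y: clay blanks at y = +105 and +50 mm, the finished wheel at y = -100 mm (60 mm clear on both sides). Wheels stand on the base between side fences (tops 36 mm above the table) and black chocks (tops 27 mm). Hinge post at y = +160 mm, catch post (top 151 mm) at +13.
- keeper (a joint): Keeper bar angle, rad, about the upright hinge post: 0 = shut, the bar along the rack's -y over the clay blanks, its tip fully home on the catch post, against the stop; grows as it swings open to the rack's +x, up to 1.3. A friction detent in the hinge (about 1.2 N at the knob to move it) keeps it wherever it is left; it does not spring back.
- keeper_knob (a point): Point on the keeper bar's red upright round knob (14 mm diameter, 44 mm tall, from 152 to 196 mm above the table), 174 mm above the table, 130 mm from the hinge axis. The flat bar under it is 18 mm wide, 140 to 152 mm above the table, 8 mm over the clay blanks. Axes are the bar's: -y from hinge to knob, z up.
- keeper_hinge (a point): Point on the keeper bar's upright hinge axis, 146 mm above the table.
- wheel: Finished scale-model wheel: black tyre 120 mm diameter, 40 mm wide, flat sides, about 0.2 kg. Origin at its centre, y along the axle. Silver five-spoke face with orange hub cap on its -y side, looking away from the clay blanks in the rack; the other side is plain black. Starts standing on its tread, z up, centre 72 mm above the table; grip it from above across its width.
- blank_a: Plain reddish-brown clay wheel blank, 120 mm diameter, 40 mm wide, in the bay nearest the hinge post; origin at its centre, 72 mm above the table. Stays where it is.
- blank_b: The same kind of clay wheel blank in the middle bay; origin at its centre. Stays where it is.
- stand: Fixed inspection camera stand: round grey foot 120 mm diameter, aluminium post 18 mm diameter and 344 mm high carrying a small white camera head; origin under the centre of the foot. The lens sticks out along its x (86 mm from the post axis to the glass when level).
- lens (a point): Centre of the front glass of the camera (black lens tube 38 mm diameter, 22 mm long, in a white 54 mm wide head), about 190 to 265 mm above the table. Its x axis is the optical axis pointing out of the camera, level or tilted down by up to about 20 degrees; y is level.
- view_point (a point): The point in the air on the optical axis 150 mm in front of the glass, where the wheel's centre has to be; same axes as the lens. The wheel's spoked face (-y of the wheel) has to look back along -x of this frame.
- tape: Bystander: blue roll of tape lying flat, 100 mm diameter, 25 mm high; origin under its centre.
- billet: Bystander: reddish-brown clay billet standing on end, 60 mm diameter, 80 mm high; origin under its centre.
- scraper: Bystander: a wire loop clay tool lying flat, 200 mm long, square wooden handle 14 mm thick; origin at its underside near the middle, x along its length towards the loop.

How it is judged:
By the outcome, as a careful person would: the job done as asked, in the order asked, and still so for the second after the job is handed in, while the arm keeps its last pose, push and grip.
It also fails if it takes over 48 s, if anything falls off the work surface, if the arm or the gripper's body presses on something with over 40 N, if the wrist force passes 120 N, or if a joint passes its speed limit or range.

## Working session

There is one attempt and no reset: what is moved stays moved. The work goes in short steps, Python scripts to look and compute and a tool call to move; the robot and the scene stay as the last step left them, time stands still between calls to the robot, and variables do not carry over. Pictures are saved under pics/ and viewed, at most 10 in all, crops included, and the job is handed in when it is done.

Besides the shell and the picture viewer there is one more tool, called after ">>>" as name(argument=value, ...) on one line, values as JSON. arm_command: Moves the arm, as the interface text tells. Its arguments: {"type":"object","properties":{"deltas":{"type":"array"},"gripper":{"type":"number"},"squeeze":{"type":"number"}},"required":["deltas"]}

```bash
mkdir -p pics; ls; python3 - <<'E'
from plant import monitor, eyes, ticket
import cv2
for n in("scene","top"):
    cv2.imwrite(f"pics/{n}0.png",eyes.read_camera(n)); print(n,eyes.camera_model(n))
print(monitor.read_state())
E
```

```text
pics
scene {'fx': 549.4930731270541, 'fy': 549.4930731270541, 'cx': 312.4076737939372, 'cy': 232.78549249507125, 'k1': 0.004851341763474026, 'rvec': array([ 0.68250526,  2.7138448 , -0.96494728]), 'tvec': array([ 0.5078808 , -0.03933649,  1.32638312])}
top {'fx': 573.8868953262386, 'fy': 573.8868953262386, 'cx': 313.61045256023823, 'cy': 228.90593152055965, 'k1': -0.12893937562769245, 'rvec': array([ 2.16394285, -2.17457636,  0.11912718]), 'tvec': array([-0.10067917,  0.55881376,  1.38651872])}
{'t': 0.1, 'q': array([ 1.24659150e+00,  1.31130013e-01,  1.48917943e+00, -3.99373120e-05,
        1.52300516e+00, -8.53915224e-02]), 'dq': array([-0.00039011, -0.00141023, -0.00266779, -0.00026221, -0.00134334,
        0.00098565]), 'joint_torque': array([ 2.59638182e-03, -5.61339211e+01, -4.93098986e+01,  7.72876642e-02,
        2.91735894e-02, -8.23626078e-05]), 'tool_pos': array([0.14174964, 0.58247386, 0.21766088]), 'orientation': array([-3.74196040e-01, -3.11891324e+00,  2.66077430e-03]), 'force': array([-0.41485798, -0.71183083,  0.40212078]), 'wrist_torque': array([0.01353362, 0.01546592, 0.05629947]), 'gripper_force': 0.0, 'opening': 0.09332374707127551}
```

View pics/scene0.png

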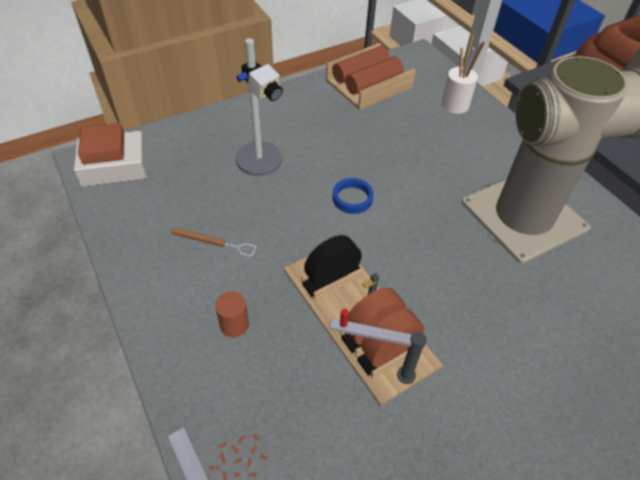

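View pics/top0.png

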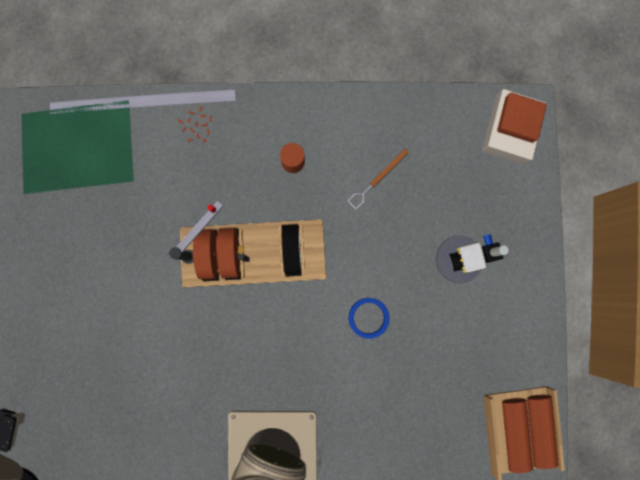

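The scene view shows the rack (285-440, 235-405), the open bar with its red knob at (344,317), and the stand at (258,100). In the top view the rack spans (180-326, 220-287), the knob is at (212,209), and the stand head is at (471,257) facing left. Next I'll enlarge crops of these.

```bash
cat > h.py <<'E'
import numpy as np, cv2
from scipy.spatial.transform import Rotation as R
from plant import monitor, eyes, ticket
def cam(n):
    m=eyes.camera_model(n); K=np.array([[m['fx'],0,m['cx']],[0,m['fy'],m['cy']],[0,0,1]]); D=np.array([m['k1'],0,0,0,0.])
    return K,D,m['rvec'],m['tvec']
C={n:cam(n) for n in('scene','top')}
def proj(n,P):
    K,D,r,t=C[n]; return cv2.projectPoints(np.asarray(P,float).reshape(-1,1,3),r,t,K,D)[0].reshape(-1,2)
def ray(n,uv):
    K,D,r,t=C[n]; u=cv2.undistortPoints(np.array([[uv]],float),K,D)[0,0]
    Rm=cv2.Rodrigues(r)[0]; d=Rm.T@np.array([u[0],u[1],1]); return -Rm.T@t,d
def onz(n,uv,z):
    o,d=ray(n,uv); return o+d*(z-o[2])/d[2]
def tri(uvs,uvt):
    (o,d),(p,e)=ray('scene',uvs),ray('top',uvt)
    s=np.linalg.lstsq(np.c_[d,-e],p-o,rcond=None)[0]; a,b=o+s[0]*d,p+s[1]*e
    return (a+b)/2,np.linalg.norm(a-b)
def crop(img,x,y,w,h,k,step=10):
    c=cv2.resize(img[y:y+h,x:x+w],None,fx=k,fy=k,interpolation=cv2.INTER_CUBIC)
    for i in range(-(-x//step)*step,x+w,step): cv2.line(c,((i-x)*k,0),((i-x)*k,5),(0,255,255),1);cv2.putText(c,str(i),((i-x)*k,14),0,.35,(0,255,255),1)
    for i in range(-(-y//step)*step,y+h,step): cv2.line(c,(0,(i-y)*k),(5,(i-y)*k),(0,255,255),1);cv2.putText(c,str(i),(6,(i-y)*k+4),0,.35,(0,255,255),1)
    return c
E
python3 - <<'E'
from h import *
t=cv2.imread('pics/top0.png');s=cv2.imread('pics/scene0.png')
cv2.imwrite('pics/c1.png',crop(t,165,193,170,100,4))
a=crop(t,430,225,90,66,5);b=crop(s,228,55,68,60,5)
o=np.zeros((600,800,3),np.uint8);o[:330,:450]=a;o[:300,455:795]=b
d=crop(s,228,140,68,45,5);o[305:530,455:795]=d
cv2.imwrite('pics/c2.png',o)
cv2.imwrite('pics/c3.png',crop(s,278,225,170,142,4)[:568])
E
```

```text
(no output)
```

View pics/c1.png

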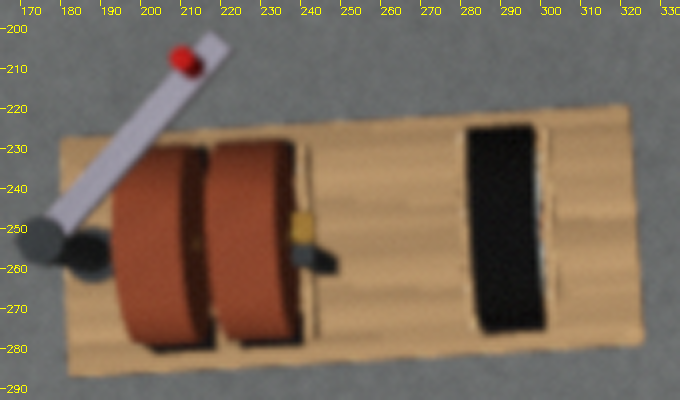

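View pics/c2.png

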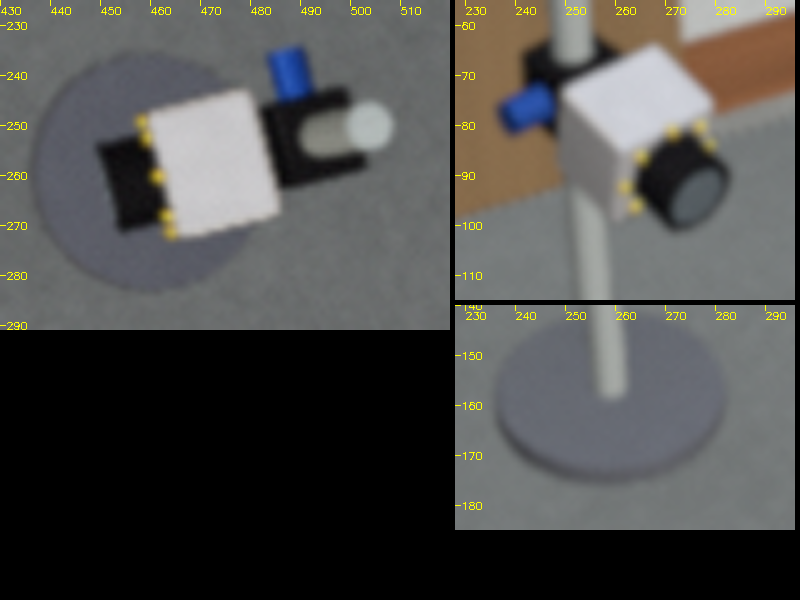

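View pics/c3.png

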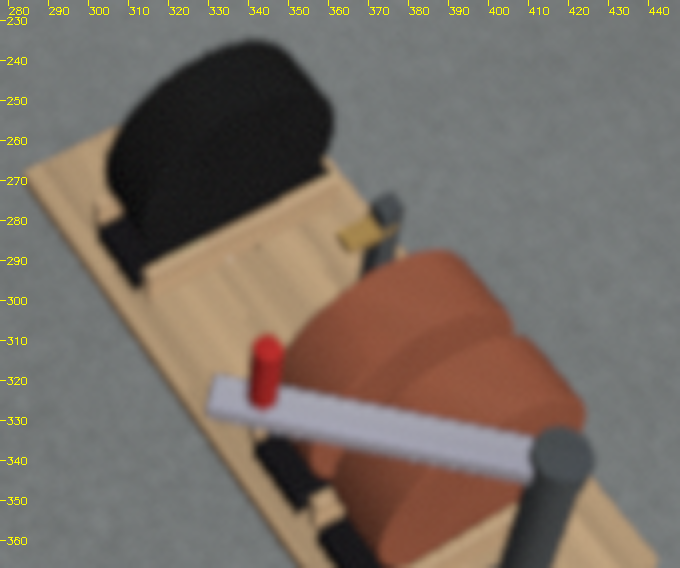

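Crop readings: rack corners in the top view are (180,227.5), (322,219.5), (325.75,278.5) and (182,287). The knob top is at (210.2,207.5) in top and (344.8,311) in scene. The glass centre is at (277,94.4) in scene and about (451.8,262.6) in top, and the foot centre is at (461.2,259.4). I'll fit the poses from these.

```bash
cat > fit.py <<'E'
from h import *
from scipy.optimize import least_squares
# rack
L=np.array([[.075,.18,.012],[.075,-.18,.012],[-.075,-.18,.012],[-.075,.18,.012]])
uv=np.array([[180,227.5],[322,219.5],[325.75,278.5],[182,287]])
def W(p,P): P=np.atleast_2d(P); c,s=np.cos(p[2]),np.sin(p[2]); return np.c_[p[0]+c*P[:,0]-s*P[:,1],p[1]+s*P[:,0]+c*P[:,1],P[:,2]]
sc_uv=np.array([[285.5,268.0]]); scL=L[1:2]
f=lambda p:np.r_[(proj('top',W(p,L))-uv).ravel(),(proj('scene',W(p,scL))-sc_uv).ravel()]
r=least_squares(f,[.45,.1,0]);rk=r.x;print('rack',rk,'res',r.fun.round(1))
k,e=tri((344.75,311.5),(210.25,207.5));print('knob top',k,e,onz('top',(210.25,207.5),.196))
h=W(rk,[0,.16,.146])[0];d=k-h;print('hinge',h,'r',np.hypot(*d[:2]),'ang',np.arctan2(d[0],-d[1])-rk[2]*-1*-1, 'yawless',np.arctan2(d[0],-d[1]))
print('wheel',W(rk,[0,-.1,.072]),'shut knob',W(rk,[0,.03,.174]))
# stand
foot=onz('top',(461.2,259.4),.01);print('foot',foot,'post top',onz('top',(504.2,250.2),.344), onz('scene',(258.5,158),.012))
g,e=tri((277,94.4),(451.8,262.6));print('glass tri',g,e)
T=lambda X,Y:(430+X/5,225+Y/5); S=lambda X,Y:(228+(X-455)/5,55+Y/5)
# box pts in lens frame: (x: front -0.022 / back -0.022-Lb), y=+-w, z=+-hh
top=[((0,1),T(170,238)),((0,-1),T(147,113)),((1,1),T(280,212)),((1,-1),T(247,90))]
sc=[((0,-1),S(713,105)),((0,1),S(622,153)),((1,-1),S(655,45)),((1,1),S(563,93))]
bot=[((0,1),S(618,216))]
def Rl(yaw,t): return R.from_euler('ZY',[yaw,t]).as_matrix()  # +t tilts x down
def pts(q,l,sg,z): return q[:3]+np.array([[-.022-a[0]*q[5],sg*a[1]*.027,z*q[6]] for a,_ in l])@Rl(q[3],q[4]).T
def f2(q,sg=1):
    o=[]
    for n,l,z in(('top',top,1),('scene',sc,1),('scene',bot,-1)): o.append((proj(n,pts(q,l,sg,z))-np.array([u for _,u in l])).ravel())
    o.append((proj('scene',q[:3])[0]-np.array([277,94.4]))); 
    Rm=Rl(q[3],q[4]); ends=q[:3]+np.outer([1,-1],Rm[:,1]*.019*sg)
    o.append((proj('top',ends)-np.array([T(120,232),T(98,145)])).ravel()*.7)
    hd=foot[:2]-q[:2]; a=np.array([np.cos(q[3]),np.sin(q[3])])
    o.append(np.array([hd@np.array([-a[1],a[0]]),(-(hd@a)-.086*np.cos(q[4]))*.5])/.003)
    return np.concatenate(o)
if __name__=='__main__':
  for sg in(1,-1):
    r=least_squares(f2,[*g,1.7,.15,.05,.022],args=(sg,),loss='soft_l1');q=r.x
    print(sg,'lens',q.round(4),'tiltdeg',np.degrees(q[4]),'cost',r.cost);print(r.fun.round(1))
    cov=np.linalg.inv(r.jac.T@r.jac)*.25;print('sd',np.sqrt(np.diag(cov)).round(4))
E
python3 fit.py
```

```text
rack [0.49906037 0.05064013 0.04874673] res [-0.6  0.   0.4  0.4 -0.1  1.4 -0.7  0.3 -2.2  0.1]
knob top [0.5883232  0.12371547 0.19795675] 0.0009514970701121595 [0.5889856  0.12377608 0.196     ]
hinge [0.49126399 0.21045007 0.146     ] r 0.1301667429077308 ang 0.792767441592878 yawless 0.841514169751575
wheel [[ 0.50393312 -0.04924108  0.072     ]] shut knob [[0.49759855 0.08060449 0.174     ]]
foot [ 0.48158389 -0.47407918  0.01      ] post top [ 0.48176807 -0.47165626  0.344     ] [ 0.48228703 -0.46896205  0.012     ]
glass tri [ 0.46135915 -0.38792333  0.25718784] 0.002934438583654919
1 lens [ 0.4629 -0.3909  0.2522  1.8103  0.2916  0.0417  0.0473] tiltdeg 16.70902391594912 cost 125.32646531022552
[  1.6   1.   -0.9  -0.3   0.2   1.   -0.3  -1.  -17.5   2.8  20.4 -16.7
 -18.1   1.4  20.1 -17.7  14.6  -0.3  -1.8   1.2   0.4   0.    0.2  -0.2
   0.5   0.5]
sd [0.0007 0.0014 0.0021 0.0152 0.029  0.0013 0.002 ]
-1 lens [ 0.462  -0.3858  0.2605  1.7304  0.1289  0.0457  0.0185] tiltdeg 7.3880025161293075 cost 146.26169082014565
[ -3.9 -24.9   5.5  26.2  -3.8 -23.6   7.8  27.    1.5   0.6  -0.9  -0.1
   1.    0.6  -1.   -0.5  -0.4   0.3  -0.5  -0.8  -3.4 -12.3   2.   12.5
  -1.8   0.8]
sd [0.0016 0.0032 0.0029 0.0297 0.0449 0.0024 0.001 ]
```

```bash
sed -i 's/^sc=.*/sc=[((0,1),S(713,105)),((0,-1),S(622,153)),((1,1),S(655,45)),((1,-1),S(563,93))]/; s/^bot=.*/bot=[((0,-1),S(618,216))]/; s/^sc_uv=.*/sc_uv=np.array([[285.,268.0],[440.5,363]]); scL=L[[1,3]]/' fit.py; python3 fit.py; python3 - <<'E'
from h import *
# overlay check of fit
import fit
from scipy.optimize import least_squares
q=least_squares(fit.f2,[*fit.g,1.75,.15,.05,.022],loss='soft_l1').x
np.save('q.npy',q);np.save('rk.npy',fit.rk)
k=6;Rm=fit.Rl(q[3],q[4]);o=np.zeros((480,790,3),np.uint8)
X=0
for n,x,y,w,h in(('scene',228,55,65,80),('top',437,235,64,50)):
    im=cv2.imread(f'pics/{n}0.png');c=crop(im,x,y,w,h,k)
    def dl(P,col): 
        p=((proj(n,q[:3]+np.asarray(P)@Rm.T)-[x,y]+.5)*k).astype(int); cv2.polylines(c,[p],True,col,1)
    th=np.linspace(0,2*np.pi,40)
    for xx in(0,-.022): dl(np.c_[0*th+xx,.019*np.cos(th),.019*np.sin(th)],(0,255,0))
    for xx in(-.022,-.022-q[5]): dl([[xx,a*.027,b*q[6]] for a,b in((1,1),(-1,1),(-1,-1),(1,-1))],(0,0,255))
    o[:c.shape[0],X:X+c.shape[1]]=c;X+=c.shape[1]+5
cv2.imwrite('pics/ov1.png',o)
E
```

```text
rack [0.49933433 0.04857438 0.05278156] res [ 0.1  0.2  1.   0.   0.9  1.   0.2  0.5 -2.4 -0.3  1.7  2.2]
knob top [0.5883232  0.12371547 0.19795675] 0.0009514970701121595 [0.5889856  0.12377608 0.196     ]
hinge [0.4908932  0.20835156 0.146     ] r 0.1290576369602156 ang 0.8027719468563964 yawless 0.8555535105621739
wheel [[ 0.50461003 -0.05128635  0.072     ]] shut knob [[0.49775161 0.0785326  0.174     ]]
foot [ 0.48158389 -0.47407918  0.01      ] post top [ 0.48176807 -0.47165626  0.344     ] [ 0.48228703 -0.46896205  0.012     ]
glass tri [ 0.46135915 -0.38792333  0.25718784] 0.002934438583654919
1 lens [ 0.4616 -0.3869  0.2596  1.8007  0.2094  0.0423  0.019 ] tiltdeg 11.996020452925004 cost 3.9304923945797654
[ 1.5  0.8 -0.5 -0.   0.1  0.9 -0.1 -0.5  0.9  0.1 -0.4  0.2  0.4  0.2
 -0.8 -0.1 -0.9  0.2 -0.6 -0.8 -0.3  0.4 -0.5  0.1  0.1  0.9]
sd [0.0005 0.0011 0.0014 0.0117 0.0277 0.0008 0.0009]
-1 lens [ 0.4972 -0.3892  0.2592  1.3242  0.2707  0.0412  0.0335] tiltdeg 15.50966615744602 cost 255.07438989149017
[  1.  -39.7  -0.   11.3  -0.6 -30.3   0.5  20.3 -33.3   5.2  10.1  -7.8
 -25.3   2.   17.9 -10.9  10.5  -0.4 -15.9   3.5  -0.2 -24.    0.2   0.5
  -1.9   0.5]
sd [0.0017 0.0016 0.0033 0.0211 0.0394 0.0012 0.003 ]
rack [0.49933433 0.04857438 0.05278156] res [ 0.1  0.2  1.   0.   0.9  1.   0.2  0.5 -2.4 -0.3  1.7  2.2]
knob top [0.5883232  0.12371547 0.19795675] 0.0009514970701121595 [0.5889856  0.12377608 0.196     ]
hinge [0.4908932  0.20835156 0.146     ] r 0.1290576369602156 ang 0.8027719468563964 yawless 0.8555535105621739
wheel [[ 0.50461003 -0.05128635  0.072     ]] shut knob [[0.49775161 0.0785326  0.174     ]]
foot [ 0.48158389 -0.47407918  0.01      ] post top [ 0.48176807 -0.47165626  0.344     ] [ 0.48228703 -0.46896205  0.012     ]
glass tri [ 0.46135915 -0.38792333  0.25718784] 0.002934438583654919
```

View pics/ov1.png

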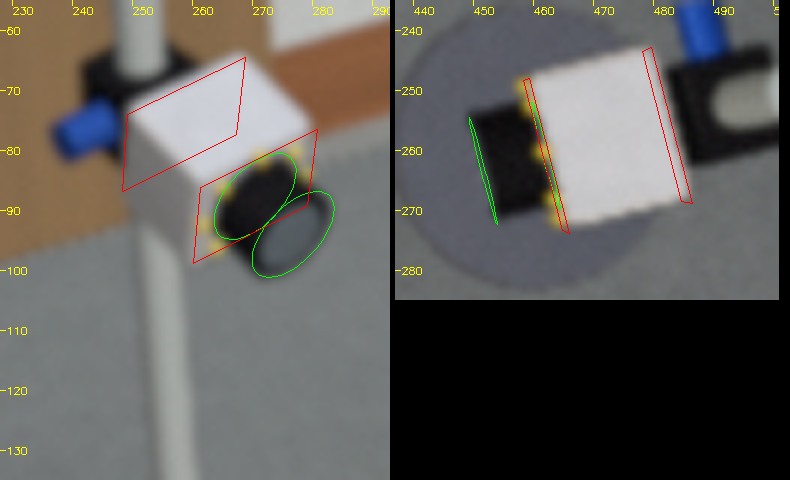

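The fit is consistent: the knob radius comes out at 130 mm, and the lens sits at about (0.462,-0.387,0.259) tilted roughly 12°. In the overlay the model outline lies about 0.5-1 px off. I'll tighten it by comparing a rendered model with the images.

```bash
cat > ref.py <<'E'
from fit import *
from scipy.optimize import minimize
q0=np.load('q.npy');SS=8;th=np.linspace(0,2*np.pi,48)
ROI={'scene':(236,58,56,50),'top':(440,236,52,46)}
def faces(q):
    b=lambda x,y,z:[x,y*.027,z*q[6]]; f=-.022;k=f-q[5]
    c=lambda x:np.c_[0*th+x,.019*np.cos(th),.019*np.sin(th)]
    F=[[b(f,-1,-1),b(k,-1,-1),b(k,-1,1),b(f,-1,1)],[b(f,1,1),b(f,-1,1),b(k,-1,1),b(k,1,1)],[b(f,1,1),b(f,-1,1),b(f,-1,-1),b(f,1,-1)],np.r_[c(f),c(0)],c(0)*[1,.82,.82]]
    Rm=Rl(q[3],q[4]); return [np.asarray(x)@Rm.T+q[:3] for x in F]
def masks(n,q):
    x,y,w,h=ROI[n];out=[];
    vis={'scene':(0,1,2,3,4),'top':(1,3)}[n]
    lab=np.zeros((h*SS,w*SS),np.uint8)
    for i,P in enumerate(faces(q)):
        if i not in vis: continue
        p=(proj(n,P)-[x,y]+.5)*SS-.5; hull=cv2.convexHull(np.round(p*16).astype(np.int32).reshape(-1,1,2))
        cv2.fillConvexPoly(lab,hull,i+1,shift=4)
    return np.stack([cv2.GaussianBlur(cv2.resize((lab==i).astype(np.float32),(w,h),interpolation=cv2.INTER_AREA),(0,0),.8) for i in range(0,6) if i==0 or i-1 in vis],-1)
DAT={}
for n,(x,y,w,h) in ROI.items():
    im=cv2.imread(f'pics/{n}0.png')[y:y+h,x:x+w]; bgm=masks(n,q0)[...,0]
    hole=cv2.dilate((bgm<.98).astype(np.uint8),np.ones((5,5)))
    DAT[n]=(im.astype(float),cv2.inpaint(im,hole,3,cv2.INPAINT_TELEA).astype(float),hole>0)
def cost(q):
    s=0
    for n in DAT:
        I,B,hm=DAT[n];M=masks(n,q);A=M[...,1:][hm];D=(I-B*M[...,:1])[hm]
        X=np.linalg.lstsq(A,D,rcond=None)[0];r=np.abs(D-A@X);s+=np.minimum(r,60).mean()
    hd=foot[:2]-q[:2];a=np.array([np.cos(q[3]),np.sin(q[3])])
    return s+.5*((hd@np.array([-a[1],a[0]]))/.003)**2*.1
sc=np.array([.003,.003,.003,.04,.08,.003,.003])
best=None
for k,dt in enumerate((0,-.08,.08)):
    s=q0.copy();s[4]+=dt
    for _ in range(2):
        r=minimize(lambda z:cost(s+z*sc),np.zeros(7),method='Nelder-Mead',options=dict(initial_simplex=np.r_[np.zeros((1,7)),np.eye(7)],maxiter=500)); s=s+r.x*sc
    print(s.round(4),np.degrees(s[4]).round(1),r.fun)
    if best is None or r.fun<best[0]: best=(r.fun,s)
np.save('q1.npy',best[1]);q=best[1]
hd=foot[:2]-q[:2];print('post-glass',np.hypot(*hd), 'view',q[:3]+.15*Rl(q[3],q[4])[:,0])
E
python3 ref.py | tail -4; python3 - <<'E'
from h import *
s=monitor.read_state();print(R.from_rotvec(s['orientation']).as_matrix().round(3))
t=cv2.imread('pics/top0.png')
E
```

```text
[ 0.4626 -0.3871  0.2583  1.8073  0.2438  0.0432  0.021 ] 14.0 13.56153011487688
[ 0.4624 -0.3872  0.2587  1.8147  0.2485  0.0431  0.0202] 14.2 13.717605300186262
[ 0.4626 -0.387   0.2585  1.8124  0.2447  0.0433  0.0208] 14.0 13.64501848390373
post-glass 0.08903409804858765 view [ 0.42845956 -0.24558637  0.22211421]
[[-0.972  0.237 -0.001]
 [ 0.237  0.972 -0.002]
 [ 0.    -0.002 -1.   ]]
```

The render fit gives the lens at (0.4626,-0.387,0.2583), yaw 1.81, tilted down 14°, which puts the view point at (0.428,-0.246,0.222). First job is the keeper, so I'm moving above the knob.

>>> arm_command(deltas=[[[2.48,-2.55,0.2,0,0,-1.53],[2.48,-2.55,0.2,0,0,-1.53],[2.48,-2.55,0.2,0,0,-1.53],[2.48,-2.55,0.2,0,0,-1.53],[2.48,-2.55,0.2,0,0,-1.53],[2.48,-2.55,0.2,0,0,-1.53],[2.48,-2.55,0.2,0,0,-1.53],[2.48,-2.55,0.2,0,0,-1.53],[2.48,-2.55,0.2,0,0,-1.53],[2.48,-2.55,0.2,0,0,-1.53],[2.48,-2.55,0.2,0,0,-1.53],[2.48,-2.55,0.2,0,0,-1.53]]], gripper=1)

```text
t: 1.1
tool_pos: [0.4402, 0.2754, 0.2424]
orientation: [-0.869, -3.019, 0.0]
force: [0.7, 0.6, -1.1]
opening: 0.0933
gripper_force: 0.0
```

>>> arm_command(deltas=[[[2.48,-2.55,0.2,0,0,-1.53],[2.48,-2.55,0.2,0,0,-1.53],[2.48,-2.55,0.2,0,0,-1.53],[2.48,-2.55,0.2,0,0,-1.53],[2.48,-2.55,0.2,0,0,-1.53],[2.48,-2.55,0.2,0,0,-1.53],[0,0,0,0,0,0],[0,0,0,0,0,0]]])

```text
t: 1.77
tool_pos: [0.5889, 0.1223, 0.2536]
orientation: [-1.11, -2.937, 0.001]
force: [-0.7, -0.3, 0.1]
opening: 0.093
gripper_force: 0.0
```

>>> arm_command(deltas=[[[0,0.03,-1.5,0,0,0],[0,0.03,-1.5,0,0,0],[0,0.04,-1.5,0,0,0],[0,0,-1.5,0,0,0],[0,0,-1.5,0,0,0],[0,0,-1.0,0,0,0],[0,0,-0.6,0,0,0],[0,0,0,0,0,0],[0,0,0,0,0,0]]])

```text
t: 2.52
tool_pos: [0.5881, 0.1254, 0.1639]
orientation: [-1.105, -2.941, 0.0]
force: [-0.0, -0.1, 0.7]
opening: 0.093
gripper_force: 0.0
```

>>> arm_command(deltas=[[[0,0,0,0,0,0],[0,0,0,0,0,0],[0,0,0,0,0,0],[0,0,0,0,0,0],[0,0,0,0,0,0],[0,0,0,0,0,0],[0,0,0,0,0,0],[0,0,0,0,0,0]]], gripper=-1, squeeze=8)

```text
t: 3.18
tool_pos: [0.5883, 0.125, 0.1636]
orientation: [-1.106, -2.94, 0.0]
force: [-0.6, -0.4, -0.4]
opening: 0.0445
gripper_force: 0.0
```

>>> arm_command(deltas=[[[0,0,0,0,0,0],[0,0,0,0,0,0],[0,0,0,0,0,0],[0,0,0,0,0,0],[0,0,0,0,0,0],[0,0,0,0,0,0],[0,0,0,0,0,0],[0,0,0,0,0,0]]])

```text
t: 3.85
tool_pos: [0.5883, 0.125, 0.1636]
orientation: [1.106, 2.94, -0.0]
force: [-0.3, -0.1, -0.3]
opening: 0.0139
gripper_force: 8.0
```

```bash
python3 - <<'E'
import numpy as np
h=np.array([.4913,.2095]);k=np.array([.5883,.1250]);d=k-h;r=np.hypot(*d);a0=np.arctan2(d[0],-d[1]);print(r,a0)
P=lambda a:h+.130*np.array([np.sin(a),-np.cos(a)])
n=12;A=np.linspace(a0,.06,n+1);Q=np.array([P(a) for a in A]);print((np.diff(Q,axis=0)*100).round(2).tolist(),np.degrees(A[1]-A[0]),Q[-1])
E
```

```text
0.12864388831188214 0.8541601079318277
[[-0.59, -0.63], [-0.63, -0.59], [-0.66, -0.55], [-0.7, -0.5], [-0.73, -0.45], [-0.76, -0.4], [-0.78, -0.35], [-0.81, -0.3], [-0.82, -0.25], [-0.84, -0.19], [-0.85, -0.14], [-0.86, -0.08]] -3.791835203512305 [0.49909532 0.07973393]
```

The knob is gripped, with the opening at 13.9 mm. Now swinging it along the arc.

>>> arm_command(deltas=[[[-0.59,-0.63,0,0,0,-3.8],[-0.63,-0.59,0,0,0,-3.8],[-0.66,-0.55,0,0,0,-3.8],[-0.7,-0.5,0,0,0,-3.8],[-0.73,-0.45,0,0,0,-3.8],[-0.76,-0.4,0,0,0,-3.8],[-0.78,-0.35,0,0,0,-3.8],[-0.81,-0.3,0,0,0,-3.8],[-0.82,-0.25,0,0,0,-3.8],[0,0,0,0,0,0],[0,0,0,0,0,0]]])

```text
t: 4.77
tool_pos: [0.5233, 0.0846, 0.1636]
orientation: [-1.919, -2.487, 0.0]
force: [-0.9, -0.5, -0.6]
opening: 0.0138
gripper_force: 8.0
```

>>> arm_command(deltas=[[[-0.42,-0.1,0,0,0,-1.9],[-0.42,-0.1,0,0,0,-1.9],[-0.43,-0.07,0,0,0,-1.9],[-0.43,-0.07,0,0,0,-1.9],[-0.3,-0.03,0,0,0,-1.3],[0,0,0,0,0,0]]])

```text
t: 5.27
tool_pos: [0.5034, 0.0811, 0.1636]
orientation: [-2.108, -2.329, 0.0]
force: [-0.7, 0.1, -0.6]
opening: 0.0135
gripper_force: 8.0
```

>>> arm_command(deltas=[[[-0.15,0,0,0,0,-0.6],[-0.15,0,0,0,0,-0.6],[-0.15,0,0,0,0,0],[-0.15,0,0,0,0,0],[0,0,0,0,0,0]]])

```text
t: 5.68
tool_pos: [0.4979, 0.0808, 0.1637]
orientation: [2.132, 2.306, 0.001]
force: [3.8, -2.2, -2.8]
opening: 0.0135
gripper_force: 8.0
```

>>> arm_command(deltas=[[[-0.1,0,0,0,0,0],[-0.1,0,0,0,0,0],[0,0,0,0,0,0],[0,0,0,0,0,0]]])

```text
t: 6.02
tool_pos: [0.4978, 0.0808, 0.1638]
orientation: [2.13, 2.304, 0.005]
force: [15.5, -2.4, -11.6]
opening: 0.0139
gripper_force: 8.0
```

>>> arm_command(deltas=[[[-0.1,0,0,0,0,0],[-0.1,0,0,0,0,0],[0,0,0,0,0,0],[0,0,0,0,0,0]]])

```text
t: 6.35
tool_pos: [0.4959, 0.0807, 0.1638]
orientation: [2.13, 2.303, 0.005]
force: [14.9, -2.1, -10.9]
opening: 0.0177
gripper_force: 8.0
```

The bar is hard against its stop: 15 N at x≈0.498, where the shut position was expected. Releasing and going up.

>>> arm_command(deltas=[[[0,0,0,0,0,0],[0,0,0,0,0,0],[0,0,0,0,0,0],[0,0,0,0,0,0],[0,0,0,0,0,0],[0,0,0,0,0,0],[0,0,0,0,0,0],[0,0,0,0,0,0]]], gripper=1)

```text
t: 7.02
tool_pos: [0.4935, 0.0811, 0.1637]
orientation: [-2.133, -2.307, 0.0]
force: [0.2, 0.4, -0.5]
opening: 0.0666
gripper_force: 0.0
```

>>> arm_command(deltas=[[[0,0,1,0,0,0],[0,0,1.5,0,0,0],[0,0,1.5,0,0,0],[0,0,1.5,0,0,0],[0,0,1.5,0,0,0],[0,-2,1,0,0,-7],[0,-2,1,0,0,-7],[0,-2,0,0,0,-7],[0,-2,0,0,0,-7],[0,-2,0,0,0,-7],[0,-2,0,0,0,-7]]])

```text
t: 7.93
tool_pos: [0.4936, -0.0399, 0.2547]
orientation: [2.821, 1.38, 0.001]
force: [0.9, -0.0, -0.4]
opening: 0.0932
gripper_force: 0.0
```

>>> arm_command(deltas=[[[0,-1,0,0,0,-7],[0,0,0,0,0,-7],[0,0,0,0,0,-7],[0,0,0,0,0,-7],[0,0,0,0,0,-7],[0,0,0,0,0,-7],[0,0,0,0,0,0],[0,0,0,0,0,0]]])

```text
t: 8.6
tool_pos: [0.4936, -0.0489, 0.2543]
orientation: [3.128, 0.293, 0.001]
force: [-0.7, 0.5, -0.1]
opening: 0.0929
gripper_force: 0.0
```

```bash
python3 - <<'E'
from h import *
s=monitor.read_state();M=R.from_rotvec(s['orientation']).as_matrix();print(s['t'],s['tool_pos'],M.round(3),np.degrees(np.arctan2(M[1,1],M[0,1])),s['q'])
a=eyes.read_camera('top');b=eyes.read_camera('scene');cv2.imwrite('pics/top1.png',a);cv2.imwrite('pics/scene1.png',b)
o=np.zeros((400,800,3),np.uint8);c=crop(a,165,193,170,100,2);o[:200,:340]=c
c=crop(b,278,225,170,150,2);o[:300,350:690]=c
cv2.imwrite('pics/m1.png',o)
E
```

```text
8.6 [ 0.49359961 -0.04892504  0.25429306] [[ 0.983  0.186  0.001]
 [ 0.186 -0.983 -0.   ]
 [ 0.001  0.    -1.   ]] -79.29968194153567 [-2.02225447e-01 -1.67114655e-01  1.71752792e+00  3.01992721e-05
  1.59059017e+00  1.18181565e+00]
```

View pics/m1.png

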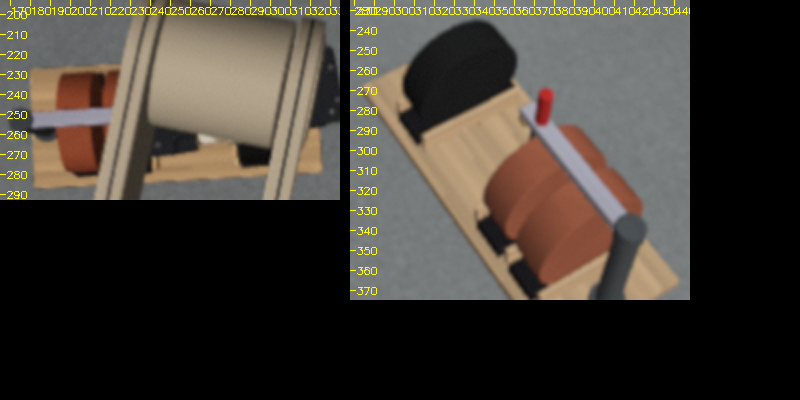

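The bar now lies along the rack over both blanks, with the knob at about (375,275) in the scene crop. Next I'll check the wheel position against the top picture.

```bash
python3 - <<'E'
from h import *
rk=np.load('rk.npy')
from scipy.optimize import least_squares
U=np.array([[165+468/4,193+130/4],[165+535/4,193+125/4],[165+545/4,193+330/4],[165+480/4,193+333/4]])-.4
th=np.linspace(0,2*np.pi,180)
def pts(p):
    out=[]
    for s in(.02,-.02):
        L=np.c_[.06*np.cos(th),0*th+s,.06*np.sin(th)+.072]
        c,sn=np.cos(p[2]),np.sin(p[2]);W=np.c_[p[0]+c*L[:,0]-sn*L[:,1],p[1]+sn*L[:,0]+c*L[:,1],L[:,2]]
        out.append(proj('top',W))
    return out
def f(p):
    a,b=pts(p); # +y rim (left), -y rim (right): extreme rows
    return np.r_[a[:,1].min()-U[0,1],b[:,1].min()-U[1,1],b[:,1].max()-U[2,1],a[:,1].max()-U[3,1],a[:,0].min()-U[0,0],b[:,0].max()-U[2,0]]
r=least_squares(f,[.504,-.05,.05]);print(r.x,r.fun.round(1))
E
```

```text
[ 0.50361213 -0.05016294  0.03690624] [ 0.1  0.6 -0.3 -0.4 -0.1  0.1]
```

>>> arm_command(deltas=[[[0.5,-0.06,0,0,0,-3.9],[0.54,-0.06,0,0,0,-3.9],[0,0,-2,0,0,0],[0,0,-2,0,0,0],[0,0,-2,0,0,0],[0,0,-2,0,0,0],[0,0,-2,0,0,0],[0,0,-2,0,0,0],[0,0,-1.4,0,0,0],[0,0,-1,0,0,0],[0,0,-1,0,0,0],[0,0,0,0,0,0]]])

```text
t: 9.7
tool_pos: [0.5027, -0.0499, 0.0977]
orientation: [-3.14, -0.075, 0.004]
force: [0.1, 0.1, 0.4]
opening: 0.0927
gripper_force: 0.0
```

>>> arm_command(deltas=[[[0,0,0,0,0,0],[0,0,0,0,0,0],[0,0,0,0,0,0],[0,0,0,0,0,0],[0,0,0,0,0,0],[0,0,0,0,0,0],[0,0,0,0,0,0],[0,0,0,0,0,0],[0,0,0,0,0,0],[0,0,0,0,0,0],[0,0,0,0,0,0],[0,0,0,0,0,0]]], gripper=-1, squeeze=30)

```text
t: 10.7
tool_pos: [0.5039, -0.0501, 0.0997]
orientation: [3.141, 0.073, 0.0]
force: [-0.6, -0.2, -0.0]
opening: 0.0397
gripper_force: 30.0
```

>>> arm_command(deltas=[[[0,0,0.5,0,0,0],[0,0,1,0,0,0],[0,0,1.5,0,0,0],[0,0,2,0,0,0],[0,0,2,0,0,0],[0,0,2,0,0,0],[0,0,2,0,0,0],[0,0,2,0,0,0],[0,0,2,0,0,0],[0,0,1,0,0,0],[0,0,0,0,0,0],[0,0,0,0,0,0]]])

```text
t: 11.7
tool_pos: [0.5041, -0.0501, 0.2598]
orientation: [3.141, 0.073, 0.001]
force: [-1.3, 0.6, -3.7]
opening: 0.0399
gripper_force: 30.0
```

```bash
cat > tgt.py <<'E'
from h import *
from fit import Rl
q=np.load('q1.npy');Rm=Rl(q[3],q[4]);V=q[:3]+.15*Rm[:,0]
y=-Rm[:,0];x=-Rm[:,1]; x=x if x[0]>0 else -x; z=np.cross(x,y);Rt=np.c_[x,y,z]
off=np.array([0.,0,.0277])
def go():
    s=monitor.read_state();M=R.from_rotvec(s['orientation'])
    T=V-Rt@off;d=(T-s['tool_pos'])*100;w=np.degrees((R.from_matrix(Rt)*M.inv()).as_rotvec())
    print('t',s['t'],'tool',s['tool_pos'],'target',T,'V',V,'shift cm',d.round(2),'turn deg',w.round(2),'open',s['opening'],'q',s['q'].round(2))
if __name__=='__main__': print(Rt.round(3));go()
E
python3 tgt.py | tail -6
```

```text
foot [ 0.48158389 -0.47407918  0.01      ] post top [ 0.48176807 -0.47165626  0.344     ] [ 0.48228703 -0.46896205  0.012     ]
glass tri [ 0.46135915 -0.38792333  0.25718784] 0.002934438583654919
[[ 0.972  0.227  0.057]
 [ 0.234 -0.943 -0.235]
 [-0.     0.241 -0.97 ]]
t 11.7 tool [ 0.50405591 -0.05013792  0.25980765] target [ 0.42689327 -0.23908688  0.24899531] V [ 0.42845956 -0.24558637  0.22211421] shift cm [ -7.72 -18.89  -1.08] turn deg [-13.84  -1.93  10.81] open 0.03991443719962256 q [-0.2  -0.14  1.68  0.    1.6   1.32]
```

>>> arm_command(deltas=[[[-0.65,-1.57,-0.09,-1.15,-0.16,0.9],[-0.65,-1.57,-0.09,-1.15,-0.16,0.9],[-0.65,-1.57,-0.09,-1.15,-0.16,0.9],[-0.65,-1.57,-0.09,-1.15,-0.16,0.9],[-0.65,-1.57,-0.09,-1.15,-0.16,0.9],[-0.65,-1.57,-0.09,-1.15,-0.16,0.9],[-0.65,-1.57,-0.09,-1.15,-0.16,0.9],[-0.65,-1.57,-0.09,-1.15,-0.16,0.9],[-0.65,-1.57,-0.09,-1.15,-0.16,0.9],[-0.65,-1.57,-0.09,-1.15,-0.16,0.9],[-0.65,-1.57,-0.09,-1.15,-0.16,0.9],[-0.65,-1.57,-0.09,-1.15,-0.16,0.9]]])

```text
t: 12.7
tool_pos: [0.4246, -0.2386, 0.2464]
orientation: [2.881, 0.344, 0.036]
force: [0.0, 0.2, -2.2]
opening: 0.0402
gripper_force: 30.0
```

>>> arm_command(deltas=[[[0,0,0,0,0,0],[0,0,0,0,0,0],[0,0,0,0,0,0]]])

```text
t: 12.95
tool_pos: [0.4255, -0.2378, 0.2476]
orientation: [2.882, 0.341, 0.039]
force: [-0.6, 0.2, -3.6]
opening: 0.0396
gripper_force: 30.0
```

```bash
cat > ov.py <<'E'
import sys
from tgt import *
go();s=monitor.read_state();M=R.from_rotvec(s['orientation']).as_matrix()
k=4;o=np.zeros((600,800,3),np.uint8);X=0;th=np.linspace(0,2*np.pi,60)
wc=s['tool_pos']+M@off
for n,x,y,w,h in(('scene',235,55,110,130),('top',375,210,88,110)):
    im=eyes.read_camera(n);cv2.imwrite(f'pics/{n}_{sys.argv[1]}.png',im);c=crop(im,x,y,w,h,k)
    for yy,col in((.02,(0,255,0)),(-.02,(255,0,255))):
        P=np.c_[.06*np.cos(th),0*th+yy,.06*np.sin(th)]@M.T+wc
        cv2.polylines(c,[((proj(n,P)-[x,y]+.5)*k).astype(int)],True,col,1)
    a=((proj(n,np.array([q[:3],V]))-[x,y]+.5)*k).astype(int);cv2.line(c,tuple(map(int,a[0])),tuple(map(int,a[1])),(0,255,255),1)
    o[:h*k,X:X+w*k]=c;X+=w*k+5
cv2.imwrite(f'pics/ov_{sys.argv[1]}.png',o)
E
python3 ov.py a | tail -4
```

```text
wheel [[ 0.50461003 -0.05128635  0.072     ]] shut knob [[0.49775161 0.0785326  0.174     ]]
foot [ 0.48158389 -0.47407918  0.01      ] post top [ 0.48176807 -0.47165626  0.344     ] [ 0.48228703 -0.46896205  0.012     ]
glass tri [ 0.46135915 -0.38792333  0.25718784] 0.002934438583654919
t 12.95 tool [ 0.42551741 -0.23780175  0.24756101] target [ 0.42689327 -0.23908688  0.24899531] V [ 0.42845956 -0.24558637  0.22211421] shift cm [ 0.14 -0.13  0.14] turn deg [-0.15 -0.14  0.06] open 0.039640427041373216 q [-0.47 -0.35  1.9  -0.18  1.43  0.87]
```

View pics/ov_a.png

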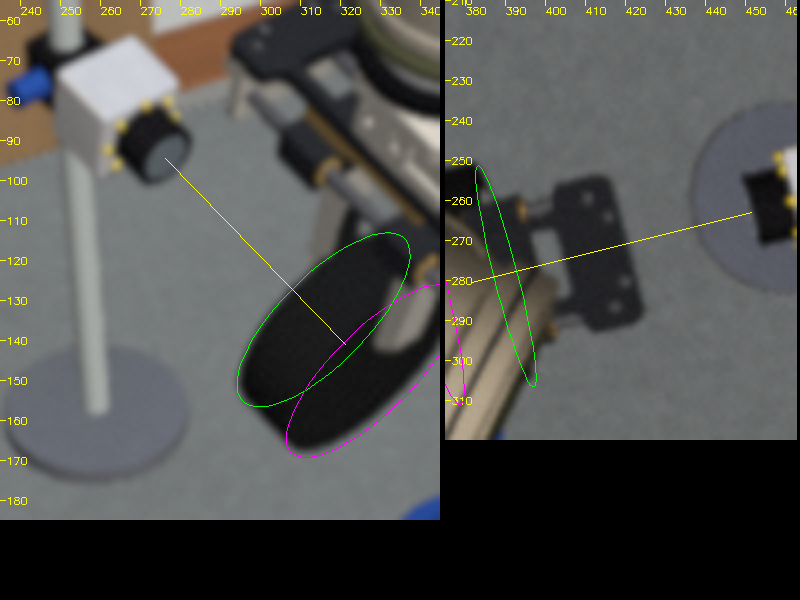

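The wheel outline predicted from the grip matches the picture to about 1 px: lower rim at (305-310,168) in scene, axis line from the lens at (277,94). I'll take out the residual shift, then measure the edge offset.

>>> arm_command(deltas=[[[0.14,-0.13,0.14,-0.15,-0.14,0],[0,0,0,0,0,0],[0,0,0,0,0,0],[0,0,0,0,0,0]]])

```text
t: 13.38
tool_pos: [0.4275, -0.2396, 0.2503]
orientation: [2.877, 0.342, 0.044]
force: [-0.3, -0.5, -3.3]
opening: 0.0396
gripper_force: 30.0
```

```bash
cat > edge.py <<'E'
from tgt import *
go();s=monitor.read_state();M=R.from_rotvec(s['orientation']).as_matrix();wc=s['tool_pos']+M@off
th=np.linspace(0,2*np.pi,200)
for n in('scene',):
    im=cv2.cvtColor(eyes.read_camera(n),cv2.COLOR_BGR2GRAY).astype(np.float32);cv2.imwrite('pics/fin_scene.png',im)
    P=np.concatenate([np.c_[.06*np.cos(th),0*th+yy,.06*np.sin(th)]@M.T+wc for yy in(.02,-.02)])
    H=cv2.convexHull(proj(n,P).astype(np.float32)).reshape(-1,2);c=H.mean(0)
    t=np.arange(-5,5.01,.1)
    for i in range(len(H)):
        p=H[i];tg=H[(i+1)%len(H)]-H[i-1];nn=np.array([tg[1],-tg[0]])/np.linalg.norm(tg);nn=nn if nn@(p-c)>0 else -nn
        L=p+t[:,None]*nn;v=cv2.remap(im,L[:,0].astype(np.float32)[None],L[:,1].astype(np.float32)[None],cv2.INTER_LINEAR)[0]
        j=np.argmax(np.gradient(v))
        if v[0]<45 and v[-1]>75 and i%6==0: print(p.round(0),nn.round(2),'edge at',t[j].round(1),v[0],v[-1])
E
python3 edge.py | tail -n +6
```

```text
glass tri [ 0.46135915 -0.38792333  0.25718784] 0.002934438583654919
t 13.3833 tool [ 0.42749694 -0.2396335   0.25029622] target [ 0.42689327 -0.23908688  0.24899531] V [ 0.42845956 -0.24558637  0.22211421] shift cm [-0.06  0.05 -0.13] turn deg [0.1  0.09 0.  ] open 0.03963231791821769 q [-0.47 -0.35  1.89 -0.19  1.43  0.87]
[348. 132.] [0.97 0.23] edge at -1.0 26.608398 106.875
[347. 135.] [0.92 0.38] edge at -1.1 22.695312 133.6875
[345. 139.] [0.87 0.49] edge at -1.4 25.441406 118.0
[343. 142.] [0.83 0.56] edge at -2.0 23.078125 118.0
[340. 146.] [0.78 0.62] edge at -2.0 18.02539 122.22266
[337. 150.] [0.74 0.67] edge at -1.5 19.90625 121.75391
[333. 154.] [0.7  0.72] edge at -1.6 21.0 120.65625
[329. 157.] [0.65 0.76] edge at -1.9 19.5 123.35547
[325. 161.] [0.59 0.8 ] edge at -1.3 19.5 121.38086
[321. 163.] [0.53 0.85] edge at -2.4 21.871094 121.03125
[318. 165.] [0.45 0.9 ] edge at -1.6 20.871094 121.88281
[314. 167.] [0.33 0.94] edge at -1.0 20.5 119.41504
[311. 168.] [0.15 0.99] edge at -2.2 19.216797 121.44824
[309. 168.] [-0.13  0.99] edge at -2.1 18.21875 118.91211
[307. 1
[... 211 characters left out ...]
3 122.8125
[293. 144.] [-0.95 -0.32] edge at -0.6 17.15039 124.42969
[295. 141.] [-0.89 -0.45] edge at -0.5 20.919922 121.73633
[297. 137.] [-0.84 -0.54] edge at -0.6 22.265625 121.0
[300. 132.] [-0.79 -0.61] edge at -0.4 24.96875 122.70703
[304. 128.] [-0.74 -0.67] edge at 0.2 26.65625 120.21875
[308. 124.] [-0.69 -0.73] edge at 0.2 28.386719 118.850586
[312. 120.] [-0.63 -0.78] edge at 0.3 26.509766 120.0
[316. 117.] [-0.56 -0.83] edge at 0.7 29.273438 101.38672
[328. 112.] [-0.18 -0.98] edge at 1.2 21.0625 90.146484
[331. 111.] [ 0.08 -1.  ] edge at 4.0 19.179688 105.96582[ WARN:0@1.846] global loadsave.cpp:1063 imwrite_ Unsupported depth image for selected encoder is fallbacked to CV_8U.
```

The picture shows the wheel about 1.2 px, or 2-3 mm, too high, and the tool reads 1.3 mm high. I'll apply a small combined correction.

>>> arm_command(deltas=[[[0.02,0.08,-0.28,0.1,0.09,0],[0,0,0,0,0,0],[0,0,0,0,0,0],[0,0,0,0,0,0],[0,0,0,0,0,0],[0,0,0,0,0,0],[0,0,0,0,0,0],[0,0,0,0,0,0]]])

```text
t: 14.1
tool_pos: [0.4275, -0.239, 0.2475]
orientation: [2.879, 0.341, 0.042]
force: [0.2, 0.6, -2.5]
opening: 0.0398
gripper_force: 30.0
```

```bash
python3 edge.py 2>/dev/null| grep '^t '; python3 - <<'E'
from h import *
print(cv2.Rodrigues(C['scene'][2])[0].round(2)[1])
im=cv2.imread('pics/fin_scene.png');c=crop(im,228,50,200,150,4);cv2.imwrite('pics/fin.png',c)
E
```

```text
t 14.1 tool [ 0.42750435 -0.23901683  0.24746945] target [ 0.42689327 -0.23908688  0.24899531] V [ 0.42845956 -0.24558637  0.22211421] shift cm [-0.06 -0.01  0.15] turn deg [ 0.01 -0.    0.02] open 0.03978434460335957 q [-0.47 -0.34  1.9  -0.19  1.43  0.87]
[ 0.36  0.68 -0.63]
```

View pics/fin.png

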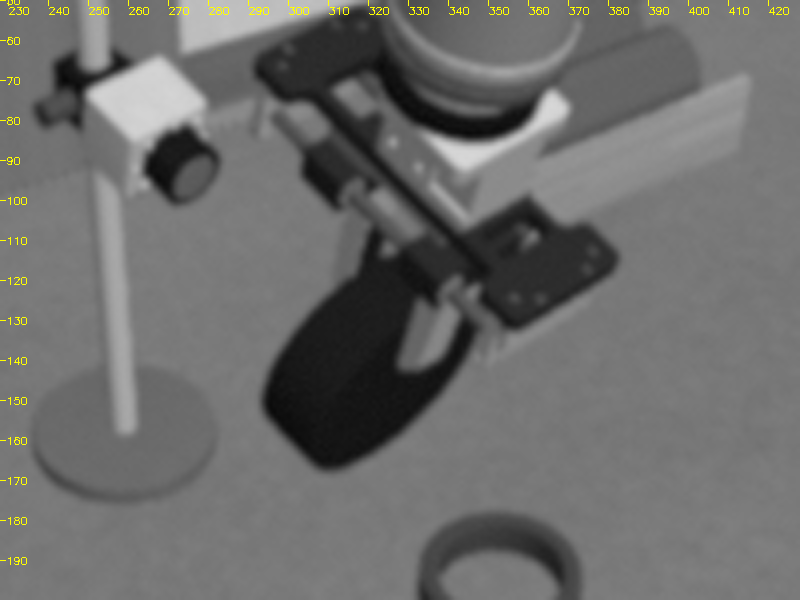

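The wheel is held steady facing the lens at (293-348,112-168), and the stand and tape have not moved. Handing in.

```bash
python3 -c "
from plant import ticket; print(ticket.close_job())"
```

```text
the job is handed in; nothing more can be done
None
```

The job is handed in at about 14 s: the keeper bar was pushed home against its stop before anything was lifted, and the wheel is held steady at the view point, its pose within about 2 mm and 0.1° of the one I measured from the pictures. I took no new picture of the bar after the lift, and no verdict has come back.

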